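# Draw the sagging bolt of the treat cabinet and hold its gate ajar

### The arm

A 6-joint arm with a two-finger parallel gripper is mounted at the origin on a cart in front of the work surface, level with it; the furniture and walls round the work are solid. World frame = base frame: x ahead of the robot, y to its left, z up, the work surface at z = 0. Lengths are in mm, angles in degrees, forces in N, time in s.
With the tool pointing down it reaches from about 275 to 825 mm from the base axis. Payload 5.2 kg.
Tool frame: the origin (TCP) lies at the very end of the fingers, on their centre line; the grasp point (between the pads) lies 19 mm behind it (r.tcp_to_grasp is the distance from the TCP to the grasp point, in mm); z points along the fingers, y is the line along which they close (so a half turn about z gives the same grasp; the last joint's range is limited). The gripper opens to 93 mm and grips with 3 to 60 N. Pads are 15 mm wide; open, the fingers measure 128 mm over their backs; the gripper's body (75 mm by 188 mm) begins 65 mm behind the grasp point.
Start: joints at [55.359, 14.817, 87.949, -0, 77.235, -11.62], TCP at [215.071, 506.211, 218.653] pointing down, gripper open.
Joint ranges: [-179.93, 179.93], [-52.35, 119.4], [10.71, 147.94], [-69.91, 249.91], [12.55, 155.21], [-178.61, 178.61]. Speed limits (degrees/s): [147.25, 147.25, 180, 180, 180, 180].

### API

Orientations are given as a 3x3 rotation matrix whose columns are the frame's x, y, z axes.
In Python, from rig import r, camrig gives the robot as it stands (r), with the cameras (camrig).
- The arm moves only by the tool inch_along, called after "Emit:" as name(argument=value, ...) on one line, values as JSON. Schema: {"type":"object","properties":{"deltas":{"type":"array","items":{"type":"number"},"minItems":6,"maxItems":30},"aperture":{"type":"number"},"only":{"type":"string"},"quiet":{"type":"boolean"},"lines":{"type":"string"}},"required":["deltas"],"additionalProperties":false}. deltas is one flat list of numbers that holds 1 to 5 rows one after another, with no inner brackets; each row has 6 numbers: dx, dy, dz in mm, then a rotation vector rx, ry, rz in degrees; each row is the pose to reach, as a shift and turn from the pose commanded when the call began, along the tool's axes at that moment; what a row does not reach only later rows make up. A row lasts 1/12 s, in which the tool goes at most 41.7 mm and 7.16 degrees, less where a joint would pass 70% of its speed; a pose out of reach is approached as far as the arm can. aperture is the opening from 0.0 (shut) to 1.0 (fully open), set as the call begins (left out keeps the last). The fingers move at their own pace and stop on an object; the grip force is fixed at half the most. Time passes only in rows, so rows that do not move let the fingers close. The tool returns the time, the measured TCP pose, the force, the opening and the grip force at its end. only (a regular expression) keeps the lines of the reply that match it, lines (a string "A,B") keeps lines A to B, and quiet returns only ok. Input that does not fit is refused with a message, and nothing moves.
- r.read_state(): the state, without advancing time (a new reading comes with each control period).
- camrig.snapshot(name): name is "scene" or "top" or "wrist"; returns a dict with "img" (480x640x3 uint8, red, green, blue), "mtx" (3x3 intrinsics, pixels), "world_from_camera" (4x4, takes a point from camera to world coordinates); the wrist camera has in their place "mount" (4x4, takes a point from camera to tool coordinates, whose origin is the TCP and whose axes are the flange's). Camera axes: x right, y down, z forward; pixel columns grow to the right and rows downward; lengths in mm; the calibration is good to about 2 mm. A picture is of the moment at which its call begins: read the wrist's pose just before it. There is no depth.
- r.sign_off(): hands the job in; it is judged then, once.
The state is a dict: "t": time; "joints": joint angles; "dq": joint speeds; "joint_efforts": joint torques, N m; "tool_pos": TCP position; "tcp_rot": TCP orientation; "wrist_force": force on the tool from outside, world axes, zero at the start; "torque": the same for the moment, N m; "grip_width": opening from 0.0 (shut) to 1.0 (fully open); "grip_force": force on a finger pad.
Only numpy, scipy, OpenCV 4.12 (cv2) and the standard library are available. Lean on these libraries where they do the work, as an engineer would, in place of code of your own. Each camera call takes 0.05 s, during which the arm holds its last target. There are 200 camera calls.

### The job

The gate of the small wooden treat cabinet is bolted, and the bolt sags: its turned-down nose hangs behind the bent-up lip of the keeper. Free the bolt by turning the lock knob on top of it a quarter turn anticlockwise to its stop, then lift the bolt's round knob so that the nose rides over the lip while you draw the bolt back out of the keeper, and pull the gate open about 8 cm (a hand's breadth) at its free edge. Finish while still holding the gate there with the bolt drawn, since it springs shut when let go, and leave the jars inside and the things beside the cabinet where they are.

Things in the scene. Friction and masses are not known exactly. Their poses are not given: they have to be found in the camera images.
- cabinet: Pale wooden cabinet, fixed on the worktop, 260 mm wide (its y), 170 mm high. Origin: centre of the underside of its carcass (125 mm deep); x points from front to back, y to the left seen from the robot, z up. The gate and, right of it, the 34 mm wide jamb with the keeper stand 16 mm thick before the carcass: front face at its x = -0.0785.
- gate: Barred gate at the cabinet's front with the bolt on it; hinged at its left on a vertical line, 222 mm from there to its free edge at the right. Origin: on the hinge line, in the gate's front face, at worktop height; y points from free edge to hinge, x to the back; shut, its axes are the cabinet's. Bolt, bolt knob and lock knob swing with it.
- gate_hinge (a point): point on the hinge line, at the top of the gate's front face (z = 0.170)
- gate_edge (a point): top of the gate's free edge, in its front face (z = 0.170)
- jamb_edge (a point): fixed point on the jamb beside the gate's free edge, front face, z = 0.170; gate_edge is 2 mm from it when the gate is shut, about 80 mm when ajar as wanted
- bolt_knob (a point): Centre of the bolt's round steel knob, 18 mm across and 28 mm long, axis level and square to the gate; this point stands 40 mm before the gate's face, the knob 26 to 54 mm, free all round, about 146 mm above the worktop at rest, 164 mm from the hinge line along the gate. The lock knob is 94 mm to its left (62 mm with the bolt drawn 32 mm).
- bolt_nose (a point): lower end of the bolt's turned-down nose, which stands in the keeper behind its lip
- lock_grip (a point): Middle of the lock knob's black bar handle: 10 mm thick, 34 mm long, 26 mm high (13 mm above and below this point, which is at z about 0.196; gate and cabinet end at z 0.170), 14 mm before the gate's face. The bar's 34 mm length is this point's y axis; at joint value 0 that points 45 degrees anticlockwise of the gate's y. It turns with the knob.
- lock_knob (a joint): Lock knob angle, rad: 0 = screwed home (starts at 0 to 0.25), growing anticlockwise seen from above to its stop at 1.571. A coarse screw: it rises 4 mm per rad; from about 1.15 its pin is clear of the notch in the bolt's tail, before that the bolt cannot slide. Stays where left; needs about 0.05 N m.
- bolt_draw (a joint): How far the bolt is drawn towards the hinge (along the gate's y), m: 0 = thrown, 0.034 = its stop; from 0.018 on its nose is clear of the keeper and the gate can open. About 1.2 N of friction; stays where left.
- bolt_lift (a joint): Pitch of the bolt about its tail, rad: 0 = sagged (its rest, 0.8 to 1.6 N of weight at the knob), 0.095 = highest. The knob is 94 mm from the pivot. From about 0.055 (5.2 mm of knob lift; 8.9 mm at most) the nose passes over the keeper's lip; to be kept up until bolt_draw is about 0.018. Drawn without lifting, the nose jams on the lip after 2 mm.
- gate_open (a joint): gate angle, rad, 0 = shut, growing as the free edge comes out towards the front; 0.36 is about 80 mm at the free edge. A spring shuts it: 0.15 N m at 0, 0.25 N m at 0.4, under 2 N at the bolt knob.
- sweet_jar: jar of coloured sweets with a grey lid, 68 mm across, 97 mm high, inside the cabinet; origin: centre of its underside; leave it
- nut_jar: jar of nuts with a black lid, 70 mm across, 90 mm high, inside the cabinet; origin: centre of its underside; leave it
- salt_shaker: glass salt shaker, 44 mm across, 90 mm high, on the worktop left of the cabinet; origin: centre of its underside; leave it
- tape_roll: roll of tape lying flat, 104 mm across, 25 mm high, on the worktop right of the cabinet; origin: centre of its underside; leave it

How it is judged (in metres and radians):
On the way, in this order (a step that is already met when the one before it is completed fails the run):
1. the lock knob is turned anticlockwise close to its stop (past 1.25 rad) with the gate still shut (value of joint lock_knob above 1.25 rad and value of joint gate_open below 0.1 rad), for 0.1 s.
2. the bolt is drawn back out of the keeper (by more than 18 mm) (value of joint bolt_draw above 0.018 m), for 0.1 s.
At the end, for the whole second after the job is handed in: The gate stands open 60 to 110 mm at its free edge and still, held by the fingers on the gate or its bolt (more than 0.5 N) and propped by nothing else, the bolt still drawn (more than 12 mm) and the lock knob still loosened (past 1.15 rad), jars and shaker upright (horizontal distance between gate_edge and jamb_edge between 0.06 and 0.11 m and velocity of joint gate_open between -0.1 and 0.1 rad/s and contact force between the fingers and gate above 0.5 N and value of joint bolt_draw above 0.012 m and value of joint lock_knob above 1.15 rad and contact force between gate and sweet_jar below 0.3 N and contact force between gate and nut_jar below 0.3 N and contact force between gate and salt_shaker below 0.3 N and contact force between gate and tape_roll below 0.3 N and angle between each of sweet_jar, nut_jar, salt_shaker's own z axis and vertical below 0.3 rad); the arm keeps its last pose, push and grip.
It fails at once if a jar, the salt shaker or the tape roll is moved by more than 30 mm (distance of any of sweet_jar, nut_jar, salt_shaker, tape_roll from where it was at the start of the episode above 0.03 m).
It also fails if it takes over 45 s, if anything falls off the work surface, if the arm or the gripper's body presses on something with over 40 N, if the wrist force passes 120 N, or if a joint passes its speed limit or range.

## Working session

There is one attempt and no reset: what is moved stays moved. The work goes in short steps, Python scripts to look and compute and a tool call to move; the robot and the scene stay as the last step left them, time stands still between calls to the robot, and variables do not carry over. Pictures are saved under pics/ and viewed, at most 10 in all, crops included, and the job is handed in when it is done.

```bash
ls; mkdir -p pics; cat > h.py <<'E'
import numpy as np, cv2
from rig import r, camrig
def snap(n,f):
    s=camrig.snapshot(n); cv2.imwrite(f'pics/{f}.png',s['img'][:,:,::-1]); np.savez(f'pics/{f}.npz',K=s['mtx'],T=s.get('world_from_camera',s.get('mount')))
    return s
def ray(f,u,v):
    d=np.load(f'pics/{f}.npz');T=d['T'];q=T[:3,:3]@np.linalg.solve(d['K'],[u,v,1.]);return T[:3,3],q/np.linalg.norm(q)
def onz(f,u,v,z):
    o,q=ray(f,u,v);return o+q*(z-o[2])/q[2]
def tri(f,a,g,b):
    A=0;B=0
    for o,q in (ray(f,*a),ray(g,*b)):
        P=np.eye(3)-np.outer(q,q);A=A+P;B=B+P@o
    return np.linalg.solve(A,B)
def proj(f,p):
    d=np.load(f'pics/{f}.npz');c=np.linalg.inv(d['T'])@np.append(p,1);q=d['K']@c[:3];return q[:2]/q[2]
E
python3 - <<'E'
from h import *
snap('scene','s0');snap('top','t0')
s=r.read_state();print(s['t'],s['tool_pos'],s['tcp_rot'])
for f in('s0','t0'):print(np.load(f'pics/{f}.npz')['T'].round(2))
E
```

```text
pics
rig.py
0.1 [214.81085168 505.80067075 217.91586837] [[-9.20367608e-01  3.91053320e-01 -8.76058749e-04]
 [ 3.91054199e-01  9.20366679e-01 -1.33748737e-03]
 [ 2.83266407e-04 -1.57356650e-03 -9.99998722e-01]]
[[-7.7000e-01 -2.3000e-01  5.9000e-01 -1.1111e+02]
 [-6.3000e-01  3.1000e-01 -7.1000e-01  4.7335e+02]
 [-2.0000e-02 -9.2000e-01 -3.8000e-01  5.5024e+02]
 [ 0.0000e+00  0.0000e+00  0.0000e+00  1.0000e+00]]
[[ 2.0000e-01 -7.9000e-01  5.8000e-01 -9.4580e+01]
 [-9.8000e-01 -1.6000e-01  1.2000e-01 -3.9210e+02]
 [ 0.0000e+00 -5.9000e-01 -8.0000e-01  9.2472e+02]
 [ 0.0000e+00  0.0000e+00  0.0000e+00  1.0000e+00]]
```

View pics/s0.png

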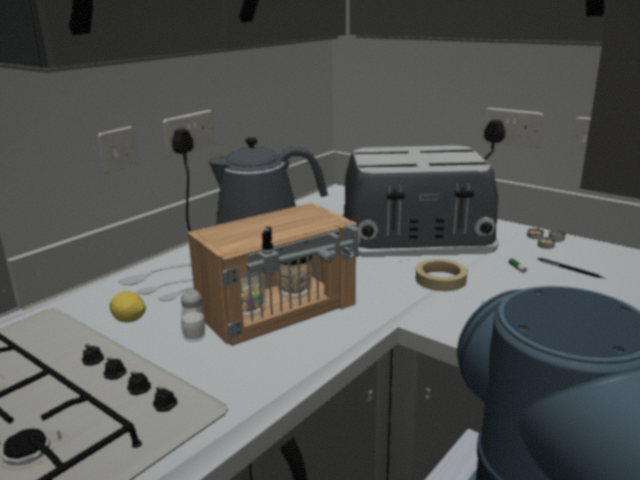

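View pics/t0.png

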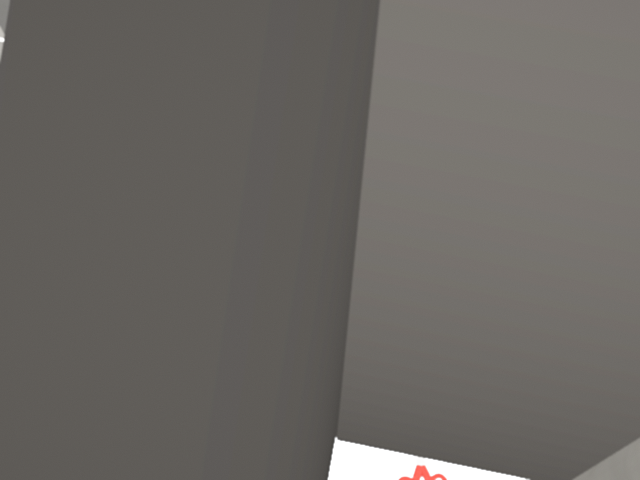

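The top camera is blocked by a cupboard. The scene view shows the cabinet at about (270,270), with its lock knob at (267,238) and the bolt along (250–355, 250). I'll enlarge that area.

```bash
python3 - <<'E'
from h import *
im=cv2.imread('pics/s0.png')[195:345,175:375]
cv2.imwrite('pics/s0c.png',cv2.resize(im,(800,600),interpolation=cv2.INTER_CUBIC))
for n,u,v,z in(('FLtop?',193,237,170),('botFL',222,333,0),('botFR',355,303,0),('FRtop',356,233,170),('lock',267,238,196),('shaker',193,335,0)):print(n,onz('s0',u,v,z).round(1))
E
```

```text
FLtop? [ 647.1 -120.9  170. ]
botFL [ 597.  -122.7    0. ]
botFR [ 475.4 -351.6    0. ]
FRtop [ 436.2 -298.1  170. ]
lock [ 498.  -146.7  196. ]
shaker [632.6 -87.3   0. ]
```

View pics/s0c.png

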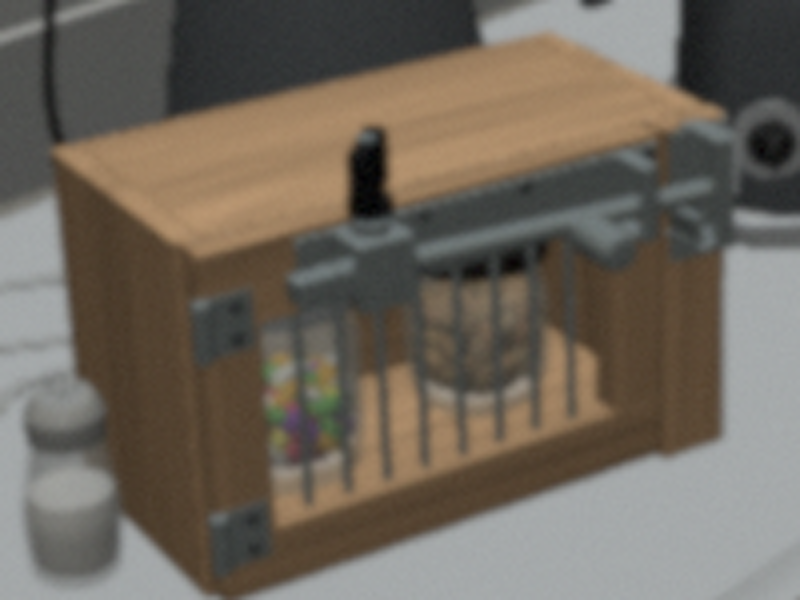

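The crop shows the front bottom-left corner at crop (215,592), bottom-right at (722,437) and top-left at (193,255). The lock bar is at (368,172), and the bolt knob's front end is at (615,247).

```bash
cat >> h.py <<'E'
def c(u,v): return 175+(u+.5)/4-.5,195+(v+.5)/4-.5
def frame(FL,FR):
    y=(FL-FR);y[2]=0;y/=np.linalg.norm(y);x=np.array([y[1],-y[0],0]);return x,y
E
python3 - <<'E'
from h import *
L=onz('s0',*c(215,592),0);R=onz('s0',*c(722,437),0);T=onz('s0',*c(193,255),170)
x,y=frame(L,R);print(L,R,T,np.linalg.norm(L-R),x,y,np.degrees(np.arctan2(y[1],y[0])))
mid=(L+R)/2
# center plus predicted pts
def P(a,b,z): return mid+a*x+b*y+np.array([0,0,z])
hingeb=130-4
for n,p in dict(TL=P(0,130,170),TR=P(0,-130,170),TBL=P(141,130,170),TBR=P(141,-130,170),BR=P(0,-130,0),BBL=P(141,130,0)).items(): 
    q=proj('s0',p);print(n,p.round(1),((q-[175,195])*4).round(0))
# lock on ray at z196, knob: ray onto plane 54 mm in front
o,q=ray('s0',*c(368,172));p=o+q*(196-o[2])/q[2];print('lock',p,(p-mid)@x,(p-mid)@y)
o,q=ray('s0',*c(615,247));s=((mid-54*x-o)@x)/(q@x);p=o+q*s;print('knobend',p,(p-mid)@y)
E
```

```text
[ 565.17065665 -107.87853291    0.        ] [ 473.17080494 -348.95566176    0.        ] [540.82108778 -90.68580749 170.        ] 258.03518125994447 [ 0.93428008 -0.35653995  0.        ] [0.35653995 0.93428008 0.        ] 69.11214583179786
TL [ 565.5 -107.   170. ] [179. 225.]
TR [ 472.8 -349.9  170. ] [725.  99.]
TBL [ 697.3 -157.2  170. ] [ 61. 118.]
TBR [ 604.6 -400.1  170. ] [566.  15.]
BR [ 472.8 -349.9    0. ] [722. 435.]
BBL [ 697.3 -157.2    0. ] [ 97. 454.]
lock [ 499.56468664 -147.44484657  196.        ] -47.18737901624988 68.66042254296042
knobend [ 454.83333095 -245.55164501  140.65570845] -38.94732010660582
```

Emit:
inch_along(deltas=[-410, -485, -110, 0, 0, 36, -410, -485, -110, 0, 0, 36, -410, -485, -110, 0, 0, 36, -410, -485, -110, 0, 0, 36, -410, -485, -110, 0, 0, 36])

```text
t: 0.52
tool_pos: [275.4, 308.3, 254.1]
tcp_rot: [[-0.513, 0.858, -0.001], [0.858, 0.513, -0.001], [-0.0, -0.001, -1.0]]
wrist_force: [0.8, -0.9, -0.1]
grip_width: 1.0
grip_force: 0.0
```

```bash
python3 - <<'E'
from h import *
s=r.read_state();snap('wrist','w0')
print(s['tool_pos'],s['tcp_rot'].round(3),np.load('pics/w0.npz')['T'].round(2),np.load('pics/w0.npz')['K'],s['joints'])
E
```

```text
[275.36168131 308.32606193 254.05248525] [[-0.513  0.858 -0.001]
 [ 0.858  0.513 -0.001]
 [-0.    -0.001 -1.   ]] [[-0.0000e+00 -9.7000e-01 -2.5000e-01  7.0920e+01]
 [ 1.0000e+00 -0.0000e+00  0.0000e+00  7.0000e-02]
 [-0.0000e+00 -2.5000e-01  9.7000e-01 -1.6552e+02]
 [ 0.0000e+00  0.0000e+00  0.0000e+00  1.0000e+00]] [[339.76790881   0.         318.23982634]
 [  0.         339.76790881 243.69602476]
 [  0.           0.           1.        ]] [ 3.26941557e+01 -1.05064730e+00  1.01311223e+02 -9.70445314e-03
  7.97844382e+01  1.81514675e+00]
```

Emit:
inch_along(deltas=[-480, -110, -80, 0, 0, 0, -480, -110, -80, 0, 0, 0, -480, -110, -80, 0, 0, 0, -480, -110, -80, 0, 0, 0, -480, -110, -80, 0, 0, 0])

```text
t: 0.98
tool_pos: [339.9, 113.2, 287.9]
tcp_rot: [[-0.518, 0.855, 0.0], [0.855, 0.518, 0.0], [-0.0, 0.0, -1.0]]
wrist_force: [0.4, 0.3, -0.0]
grip_width: 1.001
grip_force: 0.0
```

Emit:
inch_along(deltas=[-275, -65, -45, 0, 0, 0, -275, -65, -45, 0, 0, 0, -275, -65, -45, 0, 0, 0, -275, -65, -45, 0, 0, 0, -275, -65, -45, 0, 0, 0])

```text
t: 1.4
tool_pos: [403.2, -83.1, 320.6]
tcp_rot: [[-0.517, 0.856, 0.0], [0.856, 0.517, 0.0], [0.0, 0.0, -1.0]]
wrist_force: [1.1, 0.0, 0.0]
grip_width: 1.001
grip_force: 0.0
```

Emit:
inch_along(deltas=[-70, -15, -10, 0, 0, 0, -70, -15, -10, 0, 0, 0, -70, -15, -10, 0, 0, 0])

```text
t: 1.65
tool_pos: [428.1, -154.0, 330.0]
tcp_rot: [[-0.513, 0.858, -0.0], [0.858, 0.513, -0.002], [-0.002, -0.001, -1.0]]
wrist_force: [0.7, -0.5, -0.5]
grip_width: 1.0
grip_force: 0.0
```

```bash
python3 - <<'E'
from h import *
s=r.read_state();snap('wrist','w1');d=np.load('pics/w1.npz')
T=np.eye(4);T[:3,:3]=s['tcp_rot'];T[:3,3]=s['tool_pos'];np.savez('pics/w1.npz',K=d['K'],T=T@d['T'])
print(s['joints'].round(1))
E
```

```text
[-33.8   1.6  88.2  -0.1  90.1 -64.7]
```

View pics/w1.png

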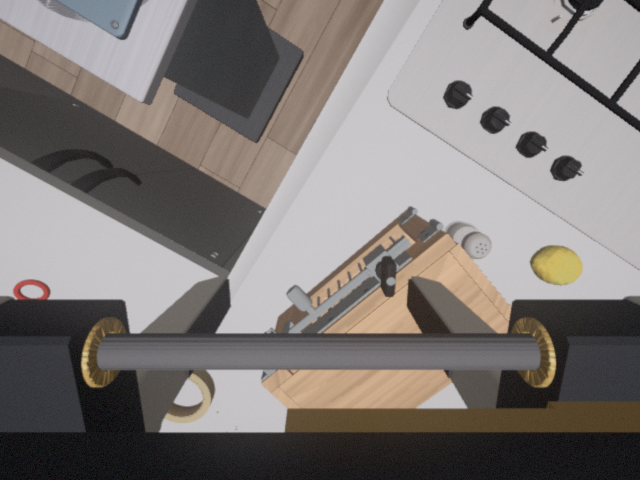

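The wrist view shows the lock bar at about (388,275), the bolt knob at about (299,299), and the cabinet's top front edge running from (443,235) to (265,378). I'll zoom in on it.

```bash
python3 - <<'E'
from h import *
im=cv2.imread('pics/w1.png')[200:380,250:490]
cv2.imwrite('pics/w1c.png',cv2.resize(im,None,fx=800/240,fy=800/240,interpolation=cv2.INTER_CUBIC))
E
```

```text
(no output)
```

View pics/w1c.png

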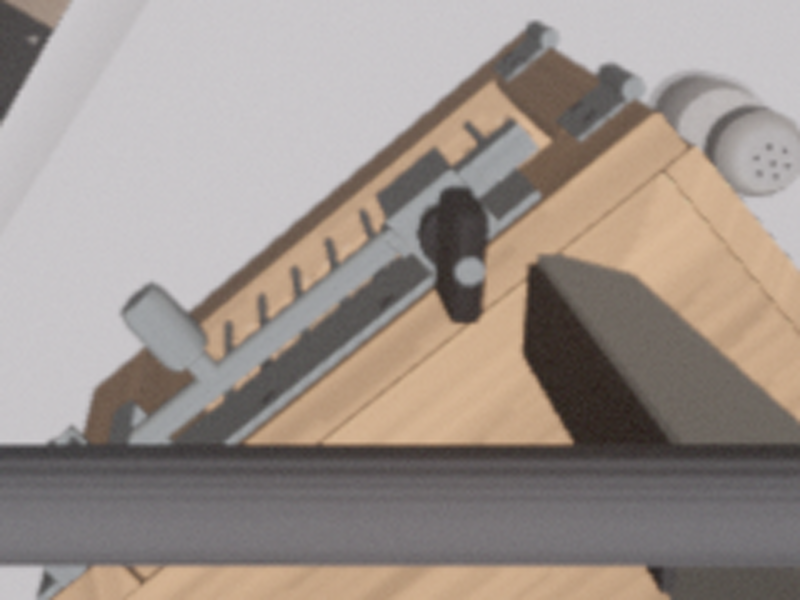

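The crop shows the lock bar silhouette from (457,187) to (465,322), centred at (461,255). The bolt knob's centre is at about (164,328), and the gate's top front edge runs from (655,112) to (225,445).

```bash
cat >> h.py <<'E'
def w(u,v): return 250+(u+.5)*.3-.5,200+(v+.5)*.3-.5
E
python3 - <<'E'
from h import *
A=onz('w1',*w(655,112),170);B=onz('w1',*w(225,445),170)
x,y=frame(A,B);print('edge',A,B,'ang',np.degrees(np.arctan2(y[1],y[0])),'len',np.linalg.norm(A-B))
k=onz('w1',*w(164,328),146);l=onz('w1',*w(461,255),196)
for n,p in(('knob',k),('lock',l)):print(n,p.round(1),'x',(p-A)@x,'y from corner',(p-A)@y)
print('lock-knob y',(l-k)@y)
a=onz('w1',*w(460,195),196);b=onz('w1',*w(465,315),196);d=a-b;print('bar ang',np.degrees(np.arctan2(d[1],d[0])),np.linalg.norm(d))
# two-view: scene with wrist
print('tri lock',tri('s0',c(368,172),'w1',w(461,255)))
print('tri corner TL',tri('s0',c(193,255),'w1',w(655,112)))
print('tri knob',tri('s0',c(605,240),'w1',w(160,325)))
o,q=ray('s0',*c(193,255));o2,q2=ray('w1',*w(655,112));n=np.cross(q,q2);print('gap',(o-o2)@n/np.linalg.norm(n))
E
```

```text
edge [537.67279506 -92.62561758 170.        ] [ 484.6874501  -251.15468881  170.        ] ang 71.51876952765932 len 167.14937393001543
knob [ 452.  -236.1  146. ] x -35.80092730276728 y from corner -163.23971860088525
lock [ 503.8 -153.8  196. ] x -12.75744442073974 y from corner -68.75251032942448
lock-knob y 94.48720827146077
bar ang 126.0695662163447 35.81380531632544
tri lock [ 505.58358178 -154.25335382  192.22482514]
tri corner TL [539.36259312 -91.5629571  169.56599318]
tri knob [ 450.17463494 -234.04539605  149.30385224]
gap 3.45804793123519
```

The measurements agree with the given sizes (94.5 mm from lock to knob, top corner at z = 169.6). The gate's y axis is at 71.5° and the bar at 126°. Next I'll move onto the lock bar.

Emit:
inch_along(deltas=[-39, 65, 20, 0, 0, -5, -39, 65, 40, 0, 0, -5, -39, 65, 70, 0, 0, -5, -39, 65, 100, 0, 0, -5], aperture=0.4)

```text
t: 2.03
tool_pos: [503.5, -146.8, 228.4]
tcp_rot: [[-0.592, 0.806, -0.0], [0.806, 0.592, 0.001], [0.001, 0.0, -1.0]]
wrist_force: [-0.1, 0.6, -0.5]
grip_width: 0.764
grip_force: 0.0
```

Emit:
inch_along(deltas=[0, 0, 22, 0, 0, 0, 0, 0, 44, 0, 0, 0, 0, 0, 44, 0, 0, 0])

```text
t: 2.28
tool_pos: [499.3, -145.3, 181.7]
tcp_rot: [[-0.591, 0.806, -0.008], [0.806, 0.591, 0.005], [0.009, -0.004, -1.0]]
wrist_force: [-0.1, 0.2, -0.4]
grip_width: 0.546
grip_force: 0.0
```

```bash
python3 - <<'E'
from h import *
snap('wrist','w2')
E
```

```text
(no output)
```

View pics/w2.png

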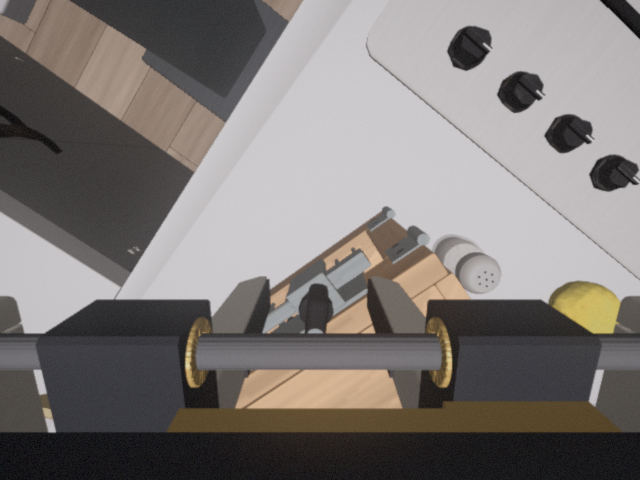

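The view shows the bar at about (316,310), between the fingers and nearly centred across them. I'll let the arm settle and compare with the lock point.

Emit:
inch_along(deltas=[0, 0, 0, 0, 0, 0, 0, 0, 0, 0, 0, 0])

```text
t: 2.5
tool_pos: [503.4, -148.3, 188.2]
tcp_rot: [[-0.591, 0.807, 0.003], [0.807, 0.591, -0.001], [-0.003, 0.001, -1.0]]
wrist_force: [1.4, 0.2, -0.7]
grip_width: 0.41
grip_force: 0.0
```

```bash
python3 - <<'E'
from h import *
s=r.read_state();R=s['tcp_rot'];print(s['tool_pos'],R.T@(np.array([504,-154,186])-s['tool_pos']))
d=np.load('pics/w2.npz');T=np.eye(4);T[:3,:3]=R;T[:3,3]=s['tool_pos'];np.savez('pics/w2.npz',K=d['K'],T=T@d['T'])
for p in([504,-154,209],[504,-154,183],s['tool_pos']-19*R[:,2]):print(proj('w2',np.array(p)))
E
```

```text
[ 503.35614763 -148.31026349  188.19504095] [-4.96578732 -2.84417412  2.20396961]
[311.87870161 322.74071238]
[312.66360894 299.76757694]
[317.87446749 311.18926874]
```

Emit:
inch_along(deltas=[-4, -2, 2, 0, 0, 0, -4, -2, 2, 0, 0, 0])

```text
t: 2.67
tool_pos: [504.0, -153.7, 185.6]
tcp_rot: [[-0.59, 0.807, 0.002], [0.807, 0.59, -0.002], [-0.003, 0.001, -1.0]]
wrist_force: [-0.1, -0.1, 0.2]
grip_width: 0.403
grip_force: 0.0
```

Emit:
inch_along(deltas=[0, 0, 0, 0, 0, 0, 0, 0, 0, 0, 0, 0, 0, 0, 0, 0, 0, 0, 0, 0, 0, 0, 0, 0, 0, 0, 0, 0, 0, 0], aperture=0)

```text
t: 3.08
tool_pos: [503.1, -152.8, 184.5]
tcp_rot: [[-0.59, 0.807, -0.0], [0.807, 0.59, -0.0], [0.0, -0.0, -1.0]]
wrist_force: [-3.7, -0.2, 6.2]
grip_width: 0.107
grip_force: 30.0
```

Emit:
inch_along(deltas=[0, 0, -0.5, 0, 0, -7, 0, 0, -1, 0, 0, -14, 0, 0, -1.5, 0, 0, -21, 0, 0, -2, 0, 0, -28, 0, 0, -2.4, 0, 0, -35])

```text
t: 3.5
tool_pos: [502.5, -154.1, 187.1]
tcp_rot: [[-0.948, 0.317, -0.001], [0.317, 0.948, -0.003], [0.001, -0.003, -1.0]]
wrist_force: [-5.7, -3.1, 2.6]
grip_width: 0.107
grip_force: 30.0
```

Emit:
inch_along(deltas=[0, 0, -0.5, 0, 0, -7, 0, 0, -1, 0, 0, -14, 0, 0, -1.5, 0, 0, -21, 0, 0, -2, 0, 0, -28, 0, 0, -2.4, 0, 0, -35])

```text
t: 3.92
tool_pos: [502.9, -155.6, 189.7]
tcp_rot: [[-0.959, -0.284, -0.0], [-0.284, 0.959, -0.005], [0.002, -0.005, -1.0]]
wrist_force: [-1.8, -8.7, -0.0]
grip_width: 0.109
grip_force: 30.1
```

```bash
python3 -c "
from h import *
s=r.read_state();print(s['torque'],s['joints'])"
```

```text
[-0.99911914  1.46067438 -0.01817168] [ -29.14971001   13.6051391    93.76187662   -0.28485514   72.51358771
 -135.55796396]
```

Emit:
inch_along(deltas=[0, 0, -0.4, 0, 0, -6, 0, 0, -0.7, 0, 0, -11, 0, 0, -0.7, 0, 0, -11, 0, 0, -0.7, 0, 0, -11])

```text
t: 4.25
tool_pos: [502.9, -155.9, 190.4]
tcp_rot: [[-0.89, -0.457, -0.0], [-0.457, 0.89, -0.006], [0.003, -0.005, -1.0]]
wrist_force: [-5.1, -7.5, 0.5]
grip_width: 0.108
grip_force: 30.0
```

```bash
python3 -c "
from h import *
s=r.read_state();print(s['torque'],np.degrees(np.arctan2(s['tcp_rot'][1,1],s['tcp_rot'][0,1])))"
```

```text
[-1.64603032  0.30236421 -0.02143791] 117.16716414487149
```

Emit:
inch_along(deltas=[0, 0, 0, 0, 0, 0, 0, 0, 0, 0, 0, 0, 0, 0, -20, 0, 0, 0, 0, 0, -50, 0, 0, 0, 0, 0, -80, 0, 0, 0], aperture=0.5)

```text
t: 4.67
tool_pos: [502.4, -151.8, 269.7]
tcp_rot: [[-0.89, -0.457, -0.003], [-0.457, 0.89, 0.002], [0.001, 0.003, -1.0]]
wrist_force: [1.1, 0.2, 0.4]
grip_width: 0.411
grip_force: 0.0
```

Emit:
inch_along(deltas=[25, -15, 0, 0, 0, 7, 50, -30, 0, 0, 0, 14, 75, -45, 0, 0, 0, 21, 75, -45, 0, 0, 0, 28, 75, -45, 0, 0, 0, 35])

```text
t: 5.08
tool_pos: [456.2, -227.9, 269.7]
tcp_rot: [[-0.989, 0.145, -0.0], [0.145, 0.989, 0.001], [0.0, 0.001, -1.0]]
wrist_force: [0.5, 0.2, 0.0]
grip_width: 0.502
grip_force: 0.0
```

Emit:
inch_along(deltas=[0, 0, 0, 0, 0, 7, 0, 0, 0, 0, 0, 10.7, 0, 0, 0, 0, 0, 10.7])

```text
t: 5.33
tool_pos: [457.0, -226.6, 269.7]
tcp_rot: [[-0.947, 0.32, -0.0], [0.32, 0.947, 0.001], [0.001, 0.001, -1.0]]
wrist_force: [0.2, -0.3, 0.3]
grip_width: 0.501
grip_force: 0.0
```

```bash
python3 -c "
from h import *
s=r.read_state();print(s['joints'])"
```

```text
[-3.89486289e+01  8.94978391e+00  8.82424652e+01  3.15137535e-02
  8.28517602e+01 -1.10294078e+02]
```

Emit:
inch_along(deltas=[8, -3, 15, 0, -7, 0, 15, -5, 30, 0, -14, 0, 22, -7, 50, 0, -21, 0, 30, -10, 68, 0, -25, 0, 30, -10, 68, 0, -25, 0])

```text
t: 5.75
tool_pos: [418.1, -219.1, 193.0]
tcp_rot: [[-0.864, 0.316, 0.393], [0.292, 0.949, -0.123], [-0.411, 0.008, -0.911]]
wrist_force: [-1.0, 1.2, -1.6]
grip_width: 0.502
grip_force: 0.0
```

Emit:
inch_along(deltas=[0, 0, 0, 0, 0, 0, 0, 0, 0, 0, 0, 0])

```text
t: 5.92
tool_pos: [426.9, -228.8, 204.3]
tcp_rot: [[-0.859, 0.318, 0.402], [0.287, 0.948, -0.137], [-0.425, -0.002, -0.905]]
wrist_force: [0.1, 0.4, 1.4]
grip_width: 0.501
grip_force: 0.0
```

```bash
python3 - <<'E'
from h import *
s=r.read_state();snap('wrist','w3');d=np.load('pics/w3.npz')
T=np.eye(4);T[:3,:3]=s['tcp_rot'];T[:3,3]=s['tool_pos'];np.savez('pics/w3.npz',K=d['K'],T=T@d['T'])
print(s['joints'].round(1),proj('w3',np.array([449,-235,147.])))
E
```

```text
[ -52.1   -6.4  118.5   18.3   47.9 -133.6] [318.96527182 254.5092539 ]
```

View pics/w3.png

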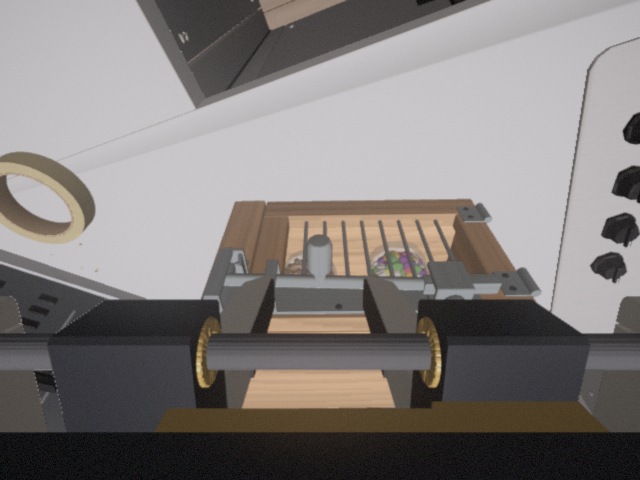

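The knob spans (318,240) to (319,280), and the predicted centre was (319,254), so the aim is good. Now I'll advance and grip.

Emit:
inch_along(deltas=[1, 0, 25, 0, 0, 0, 2, 0, 50, 0, 0, 0, 3, 1, 73, 0, 0, 0, 3, 1, 73, 0, 0, 0])

```text
t: 6.3
tool_pos: [454.4, -235.4, 132.8]
tcp_rot: [[-0.861, 0.316, 0.399], [0.287, 0.949, -0.132], [-0.42, 0.001, -0.907]]
wrist_force: [-0.7, 0.8, -1.0]
grip_width: 0.501
grip_force: 0.0
```

Emit:
inch_along(deltas=[0, 0, 0, 0, 0, 0, 0, 0, 0, 0, 0, 0, 0, 0, 0, 0, 0, 0, 0, 0, 0, 0, 0, 0, 0, 0, 0, 0, 0, 0], aperture=0)

```text
t: 6.72
tool_pos: [452.9, -236.0, 136.0]
tcp_rot: [[-0.858, 0.318, 0.402], [0.287, 0.948, -0.137], [-0.425, -0.002, -0.905]]
wrist_force: [2.8, -11.4, 1.6]
grip_width: 0.194
grip_force: 5.9
```

Emit:
inch_along(deltas=[0, 0, 0, 0, 0, 0, -1, 0, -2.1, 0, 0, 0, -2, 0, -4.2, 0, 0, 0, -3, 0, -6.4, 0, 0, 0, -3, 0, -6.4, 0, 0, 0])

```text
t: 7.13
tool_pos: [452.8, -235.5, 142.2]
tcp_rot: [[-0.859, 0.318, 0.401], [0.288, 0.948, -0.135], [-0.424, -0.001, -0.906]]
wrist_force: [3.1, -1.0, -1.4]
grip_width: 0.186
grip_force: 30.0
```

Emit:
inch_along(deltas=[0, 6, 0, 0, 0, 0, 0, 12, 0, 0, 0, 0, 0, 18, 0, 0, 0, 0, 0, 24, 0, 0, 0, 0, 0, 30, 0, 0, 0, 0])

```text
t: 7.55
tool_pos: [462.0, -205.6, 141.3]
tcp_rot: [[-0.86, 0.318, 0.4], [0.288, 0.948, -0.134], [-0.422, 0.0, -0.906]]
wrist_force: [1.5, -1.2, -1.5]
grip_width: 0.187
grip_force: 30.0
```

Emit:
inch_along(deltas=[0, 1, 0, 0, 0, 0, 0, 1, 0, 0, 0, 0])

```text
t: 7.72
tool_pos: [462.5, -204.4, 141.4]
tcp_rot: [[-0.86, 0.317, 0.401], [0.287, 0.949, -0.133], [-0.422, 0.001, -0.906]]
wrist_force: [2.8, 1.1, -1.8]
grip_width: 0.185
grip_force: 30.0
```

The bolt is drawn about 32 mm with little force. Next I'll swing the gate, carefully at first.

Emit:
inch_along(deltas=[8.5, 2.9, -4, 1.7, 0, 3.7, 16.8, 6.4, -7.8, 3.5, 0, 7.5, 16.8, 6.4, -7.8, 3.5, 0, 7.5])

```text
t: 7.97
tool_pos: [444.9, -191.1, 140.2]
tcp_rot: [[-0.809, 0.453, 0.374], [0.412, 0.892, -0.188], [-0.419, 0.002, -0.908]]
wrist_force: [-2.2, 0.1, -1.6]
grip_width: 0.185
grip_force: 30.2
```

Forces are low and the gate is moving, so I'll continue.

Emit:
inch_along(deltas=[8.5, 2.9, -4, 1.7, 0, 3.7, 16.8, 6.4, -7.8, 3.5, 0, 7.5, 24.9, 10.5, -11.6, 5.2, 0, 11.2, 24.9, 10.5, -11.6, 5.2, 0, 11.2])

```text
t: 8.3
tool_pos: [425.8, -170.0, 140.6]
tcp_rot: [[-0.703, 0.632, 0.326], [0.574, 0.775, -0.265], [-0.42, 0.0, -0.908]]
wrist_force: [-0.9, -0.5, -2.4]
grip_width: 0.183
grip_force: 30.2
```

Emit:
inch_along(deltas=[0, 0, 0, 0, 0, 0, 0, 0, 0, 0, 0, 0, 0, 0, 0, 0, 0, 0])

```text
t: 8.55
tool_pos: [427.7, -172.7, 141.8]
tcp_rot: [[-0.704, 0.63, 0.329], [0.571, 0.777, -0.266], [-0.423, 0.0, -0.906]]
wrist_force: [2.0, 0.3, -3.5]
grip_width: 0.183
grip_force: 30.0
```

```bash
python3 - <<'E'
from h import *
snap('scene','s1')
im=cv2.imread('pics/s1.png')[195:345,175:375]
cv2.imwrite('pics/s1c.png',cv2.resize(im,(800,600),interpolation=cv2.INTER_CUBIC))
E
```

```text
(no output)
```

View pics/s1.png

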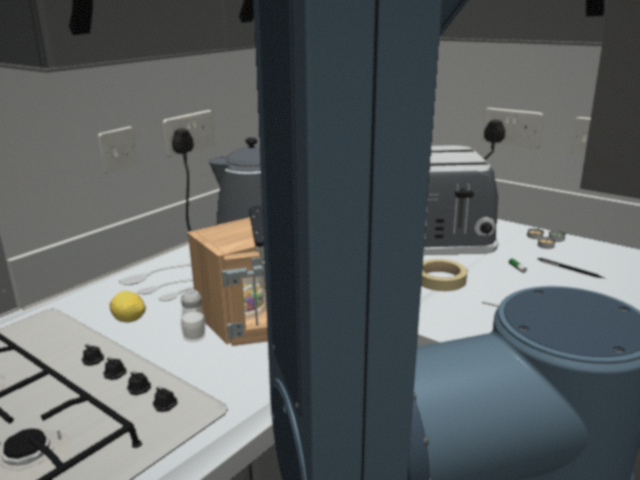

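The arm hides most of the gate from the scene camera, so I'll confirm with the wrist camera.

```bash
python3 - <<'E'
from h import *
s=r.read_state();snap('wrist','w4');d=np.load('pics/w4.npz')
T=np.eye(4);T[:3,:3]=s['tcp_rot'];T[:3,3]=s['tool_pos'];np.savez('pics/w4.npz',K=d['K'],T=T@d['T'])
E
```

```text
(no output)
```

View pics/w4.png

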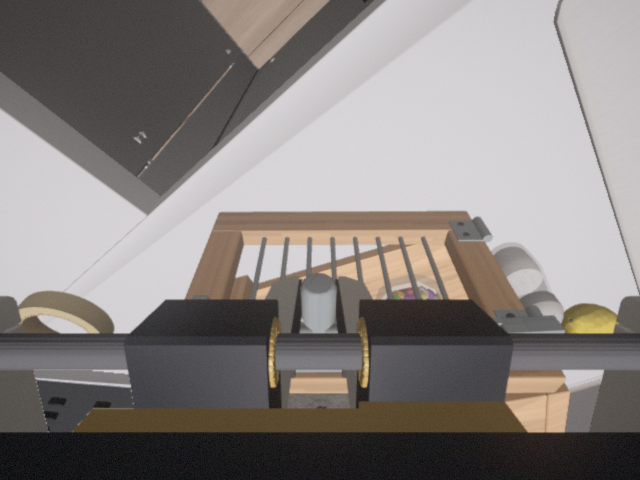

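The gate's bottom edge, (220,213) to (468,212), is parallel to the tool's closing axis. That puts the gate about 20.5° open, roughly 79 mm, with the knob (319,300) held between the pads and everything at rest.

```bash
python3 -c "
from rig import r, camrig
print(r.sign_off())"
```

```text
the job is handed in; nothing more can be done
None
```

The job is handed in, though the verdict wasn't returned: lock knob turned to about its stop, bolt lifted and drawn about 32 mm, and the gate held still about 79 mm open (from the tool's angle) by the bolt knob, jars and other things untouched as far as the pictures show.

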